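Free the steel block and lock it in the measuring nest

ROBOT

A 6-joint arm with a two-finger parallel gripper is mounted at the origin on the work surface. World frame = base frame: x ahead of the robot, y to its left, z up, the work surface at z = 0. Lengths are in mm, angles in rad, forces in N, time in s.
With the tool pointing down it reaches from about 400 to 925 mm from the base axis. Payload 12.5 kg.
Tool frame: the origin (TCP) lies at the very end of the fingers, on their centre line; the grasp point (between the pads) lies 19 mm behind it (env.grasp_offset is the distance from the TCP to the grasp point, in mm); z points along the fingers, y is the direction in which the jaws open and shut (so a half turn about z gives the same grasp; the last joint's range is limited). The gripper opens to 95 mm and grips with 3 to 60 N. Pads are 20 mm wide; open, the fingers measure 119 mm over their backs; the gripper's body (75 mm by 180 mm) begins 59 mm behind the grasp point.
Start: joints at [-1.264, 0.491, 1.559, -0, 1.092, -0.106], TCP at [250.759, -572.509, 214.661] pointing down, gripper open.
Joint ranges: [-3.1, 3.1], [-0.84, 2.19], [0.05, 2.79], [-1.13, 4.28], [0.06, 2.93], [-2.69, 2.69]. Speed limits (rad/s): [2.22, 2.22, 2.79, 3.14, 3.14, 3.14].

INTERFACE

Orientations are given as [roll, pitch, yaw] about the fixed x, y, z axes, in that order (R = Rz(yaw) Ry(pitch) Rx(roll)).
In Python, from cell import env gives the robot as it stands. The module is installed in compiled form; this text tells all that it offers.
- The arm moves only by the shell command python3 -m pendant 'ROWS'. ROWS is JSON, one flat list of numbers, 5 for each row, row after row: the shift along the tool's x, y, z as a fraction of full scale, then the turn about the tool's z as a fraction of full scale, then the gripper's target within -1 to 1 (shut at 1, half-way at 0, fully open at -1). In form: [x, y, z, turn, grip, x, y, z, turn, grip, ...]. A call has 1 to 10 rows; each row shifts and turns the commanded pose from where the row before left it, along the tool's axes as they then stand; what a row does not reach is not made up. Full scale, the value 1, is 0.4 m for a shift and 180 degrees for a turn. A row lasts 1/8 s, in which the tool goes at most 62.5 mm and 10.7 degrees, less where a joint would pass 70% of its speed; a pose out of reach is approached as far as the arm can. A call with a number of a shift or a turn outside -1 to 1 is refused whole. A call with a gripper value outside its range is refused whole. The fingers move at their own pace and stop on an object; the grip force is fixed at half the most. Time passes only in rows, so rows that do not move let the fingers close. It gives the time, the measured TCP pose, the force and the opening at its end, in the units of the state.
- env.state(): the state, without advancing time (a new reading comes with each control period).
- env.read_camera(name): name is "scene" or "top"; returns the picture (400x640x3 uint8, red, green, blue); there is no depth.
- env.camera_model(name): a dict with "fx", "fy", "cx", "cy" (pixels), "k1" (the pictures are not rectified: a ray, as slopes to the right and down, at radius r is drawn at 1 + k1 r^2 times it, then the intrinsics apply), "view" (4x4, takes a point from world to camera coordinates). Camera axes: x right, y down, z forward; pixel columns grow to the right and rows downward; lengths in mm; the calibration is good to about 2 mm. A picture is of the moment at which its call begins. camera_model takes no time and is no camera call.
- env.job_done(): hands the job in, once; it reports no verdict.
Trained networks look in the newest picture that a camera, given by its name, has taken for a name from the list of things; names that differ only in an ending like _2 or _b are one class to them, and where a whole thing is asked for, a point or a joint stands for the part that bears it (a point fixed in the world has none). Each returns a list of dicts, best first, with "confidence" (0 to 1); they miss things now and then, are a little off and sometimes report something else, mostly with a low value. They report only what shows in the picture. A call takes as long as a camera call. They do not tell look-alikes from the thing itself.
- env.masks_of(thing, camera): "region" (400x640 bool, what is visible of it).
- env.landmark_of(thing, camera): "xyz" ([x, y, z] in mm, in world coordinates, good to about 4 mm: a listed point, or the origin of a listed thing).
The state is a dict: "t": time; "joints": joint angles; "qvel": joint speeds; "tau": joint torques, N m; "eef_pos": TCP position; "tcp_rot": TCP orientation; "ft_force": force on the tool from outside, world axes, zero at the start; "moment": the same for the moment, N m; "opening": opening from 0.0 (shut) to 1.0 (fully open).
Only numpy, scipy, OpenCV 4.12 (cv2) and the standard library are available. Lean on these libraries where they do the work, as an engineer would, in place of code of your own. Each camera call takes 0.05 s, during which the arm holds its last target.

TASK

Unlock the steel block in the wedge clamp: nobody knows whether the clamp's lock knob has a right- or left-hand thread, so try it gently, without forcing it, feel which way gives, and turn it that way as far as it goes. Lift the block out, stand it upright on the bare bench to change your grip, then set it flat in the pocket of the measuring nest. Finally press the nest's quarter-turn stud fully down, then turn it clockwise ninety degrees, so that its arm lies over the block and the cam catches when you let go; leave the other things on the bench where they are.

Things in the scene. Friction and masses are not known exactly. Their poses are not given: they have to be found in the camera images.
- clamp: Dark steel wedge clamp fixed to the bench; place and yaw vary, and it may stand left or right. Origin: centre of the underside of its base plate, 110 (x) by 190 (y) by 12 thick (mm), z up. A square housing (80 by 76, top at z 44) centred at x 0, y -52 carries the lock knob; the block stands at x 0, y +45 between two jaws.
- clamp_seat (a point): Where the block stands in the clamp, on the base plate; frame parallel to the clamp's. The block's 54 mm side lies along x. Its wide faces are covered by the fixed jaw (+y side, 40 wide in x, y 18 to 38, 53 high) and the moving jaw (-y side, 40 wide, 16 thick); its narrow faces (+x, -x) are open to the fingers.
- jaw_lip (a point): Top front edge, mid-width, of the moving jaw's lip, 52 mm above the base plate. While locked the lip (6 thick) hooks 5 mm over the block's top edge, so the block cannot be lifted out. It moves to the clamp's -y as the knob opens: slowly at first, by 10 mm at a knob angle of 1.05 rad, 14 mm at the stop.
- lock_knob (a joint): Angle of the lock knob, rad, positive counter-clockwise from above. About 0 at the start: locked. One way it is blocked solid within 0.1 rad (1 to 3 N m is plenty to feel it; do not force it); the other way it turns with almost no torque (0.06 N m) to a stop at 1.3 and stays where left. Which way gives changes from start to start, unseen. Open beyond 1.05, either way.
- knob_grip (a point): Point on the lock knob's vertical axis, in its grip bar. The knob is plain steel: a disc of radius 24 with an upright bar on it, 52 long (along this frame's x), 14 thick (along its y) and 28 high; the bar's top is 12 mm above this point, its foot (the disc's top) 16 mm below. The frame turns with the knob.
- block: Plain steel block, 54 (its x) by 34 (its y) by 45 high (mm), 0.45 to 0.7 kg, loose. Origin: centre of its underside, z up.
- nest: Dark steel measuring nest fixed to the bench; place and yaw vary, and it may stand right or left. Origin: centre of the underside of its base plate, 110 (x) by 154 (y) by 12 thick (mm), z up. In its frame: pocket centre at x 0, y +29; a cheek 40 wide in x from y 59 to 73, up to z 65; the stud's housing, 80 wide in x from y -69 to -1, up to z 57; stud axis at x 0, y -29.
- nest_pocket (a point): Centre of the pocket's floor, 12 mm above the bench; frame parallel to the nest's. The block stands here with its 54 mm side along y, either way round. Pocket: 60 in y between cheek and housing (both at least block-high), 42 in x between two ridges 6 high, 6 thick, 40 long. So only the block's wide faces (+x, -x here) can be held while it is set in.
- stud_turn (a joint): Turn of the nest's quarter-turn stud, rad, positive clockwise seen from above: 0 at the start (its arm points to the nest's -x), stop at 1.57 (arm to +y, over the block). It turns no more than about 0.3 unless first pressed down more than 5 mm (do not force it); past about 1.35 the cam catches on release.
- stud_press (a joint): How far the stud is pressed down, m: 0 at the start, held up by a spring (4 N at first, 10 N fully down), bottoms at 0.007. When caught after the quarter turn it springs back only to about 0.003.
- stud_grip (a point): Point on the stud's vertical axis in its grip bar; the frame turns and sinks with the stud. Bar: plain steel, 42 long (this x), 12 thick (this y), top 10 mm above this point, foot 14 below. Under it a flat arm, 16 wide, 6 thick, reaches 44 mm from the axis along this -x; its underside, 20 mm below this point, clears the seated block by 9 mm with the stud up, 2 mm fully down.
- weight_big: Bystander: steel weight with a knob, radius 24, 60 high, loose. Origin: centre of its underside.
- weight_small: Bystander: small steel weight with a knob, radius 16, 41 high, loose. Origin: centre of its underside.
- adapter: Bystander: stepped steel adapter, radius 15, 45 high, loose. Origin: centre of its underside.
- driver: Bystander: screwdriver lying down, 170 long, along its x.
- spanner: Bystander: spanner lying down, 150 long, along its x.
- gauge: Bystander: hand-held force gauge lying on its back, 150 (x, plus a 25 mm steel stem at +x) by 62 by 34 high. Origin: centre of its underside.
- pin_tray: Bystander: open aluminium tray, 90 by 120 by 30 high. Origin: centre of its underside.
Mind the look-alikes: they are no part of the job. Leave any pink look-alike of the nest alone.

How it is judged:
By the outcome, as a careful person would: the job done as asked, in the order asked, and still so for the second after the job is handed in, with the robot touching nothing.
It also fails if it takes over 72 s, if anything falls off the work surface, if the arm or the gripper's body presses on something with over 40 N, if the wrist force passes 120 N, or if a joint passes its speed limit or range.

## Working session

There is one attempt and no reset: what is moved stays moved. The work goes in short steps, Python scripts to look and compute and a shell command to move; the robot and the scene stay as the last step left them, time stands still between calls to the robot, and variables do not carry over. Pictures are saved under pics/ and viewed, and the job is handed in when it is done.

```bash
mkdir -p pics; python3 - <<'E'
from cell import env
import cv2
print(env.state())
for n in ("scene","top"):
    im=env.read_camera(n); cv2.imwrite(f"pics/{n}0.png",im[:,:,::-1])
    m=env.camera_model(n); print(n,m)
    for th in ["clamp","clamp_seat","jaw_lip","knob_grip","block","nest","nest_pocket","stud_grip"]:
        print(th,[(round(d["confidence"],2),[round(float(v)) for v in d["xyz"]]) for d in env.landmark_of(th,n)])
E
```

```text
{'t': 0.0, 'joints': array([-1.26359586e+00,  4.91577815e-01,  1.55946129e+00, -6.21425904e-06,
        1.09168728e+00, -1.05609618e-01]), 'qvel': array([ 1.18111023e-03,  2.71986950e-03,  1.12241836e-04, -4.38257940e-04,
       -4.93243700e-04,  2.58232184e-05]), 'tau': array([ 1.74328034e-03, -6.12639356e+01, -2.58187723e+01,  6.94509898e-02,
        4.82622266e-02, -3.73382306e-05]), 'eef_pos': array([ 250.67960668, -572.25595432,  214.04632764]), 'tcp_rot': array([-3.14046466e+00, -1.14029817e-04,  4.12812890e-01]), 'ft_force': array([-0.09984829, -1.68126602, -0.93205273]), 'moment': array([-0.03143024,  0.03441716,  0.06924999]), 'opening': 1.0006737691894363}
scene {'fx': 380.7707259794806, 'fy': 380.7707259794806, 'cx': 325.0724714326341, 'cy': 194.66013085200527, 'k1': -0.09003441566421586, 'view': array([[ 8.47776943e-01,  5.30133211e-01,  1.52654201e-02,
        -4.43134885e+02],
       [ 3.97006462e-01, -6.15272622e-01, -6.81047333e-01,
        -1.52281583e+02],
       [-3.51653415e-01,  5.83436697e-01, -7.32080253e-01,
         1.07833773e+03],
       [ 0.00000000e+00,  
[... 623 characters left out ...]
w': array([[-1.45338209e-02, -9.99769232e-01,  1.58193125e-02,
        -1.94831730e+01],
       [-9.96072759e-01,  1.30945501e-02, -8.75647892e-02,
         5.30472793e+02],
       [ 8.73374353e-02, -1.70298372e-02, -9.96033211e-01,
         1.16890586e+03],
       [ 0.00000000e+00,  0.00000000e+00,  0.00000000e+00,
         1.00000000e+00]])}
clamp [(0.98, [525, 239, 1])]
clamp_seat [(0.59, [520, 284, 8])]
jaw_lip [(0.53, [523, 274, 66])]
knob_grip [(0.89, [524, 188, 71])]
block [(0.64, [526, 288, 9]), (0.61, [523, 274, 69])]
nest [(0.9, [340, 65, -1]), (0.77, [546, -249, 1]), (0.59, [522, 283, 6])]
nest_pocket [(0.7, [325, 91, 12])]
stud_grip [(0.67, [354, 39, 86]), (0.6, [560, -272, 84])]
```

View pics/scene0.png

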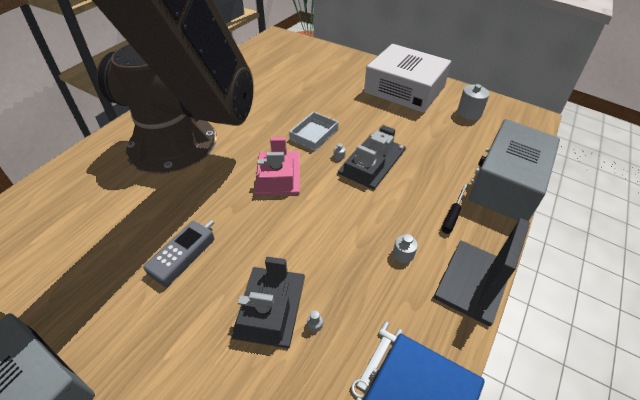

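View pics/top0.png

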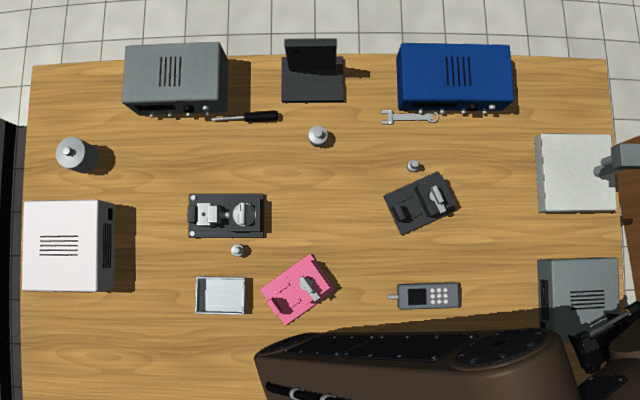

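```bash
cat > h.py <<'E'
import numpy as np, cv2
from cell import env
def proj(n,P):
    m=env.camera_model(n); V=np.array(m["view"]); P=np.atleast_2d(np.asarray(P,float))
    c=P@V[:3,:3].T+V[:3,3]; s=c[:,:2]/c[:,2:]; r2=(s**2).sum(1,keepdims=True); s=s*(1+m["k1"]*r2)
    return s*[m["fx"],m["fy"]]+[m["cx"],m["cy"]]
def ray(n,uv,z):
    m=env.camera_model(n); V=np.array(m["view"])
    d=(np.array(uv,float)-[m["cx"],m["cy"]])/[m["fx"],m["fy"]]; s=d.copy()
    for _ in range(20): s=d/(1+m["k1"]*(s@s))
    R=V[:3,:3]; o=-R.T@V[:3,3]; w=R.T@np.array([s[0],s[1],1]); return o+w*(z-o[2])/w[2]
def rz(a): return np.array([[np.cos(a),-np.sin(a),0],[np.sin(a),np.cos(a),0],[0,0,1]])
def box(x0,x1,y0,y1,z0,z1): return np.array([[x,y,z] for z in(z0,z1) for x,y in((x0,y0),(x1,y0),(x1,y1),(x0,y1))],float)
E_=[(0,1),(1,2),(2,3),(3,0),(4,5),(5,6),(6,7),(7,4),(0,4),(1,5),(2,6),(3,7)]
CL=[(box(-55,55,-95,95,0,12),(0,255,0)),(box(-40,40,-90,-14,12,44),(0,255,255)),(box(-27,27,28,62,12,57),(0,0,255)),(box(-26,26,-59,-45,54,82),(255,0,255)),(box(-20,20,63,83,12,65),(255,255,0))]
NE=[(box(-55,55,-77,77,0,12),(0,255,0)),(box(-40,40,-69,-1,12,57),(0,255,255)),(box(-20,20,59,73,12,65),(255,255,0)),(box(-21,21,-35,-23,72,96),(255,0,255))]
def overlay(n,im,model,x,y,a,crop,f,name,draw=True):
    M=cv2.resize(im[:,:,::-1],None,fx=f,fy=f,interpolation=cv2.INTER_CUBIC)
    if draw:
      for b,c in model:
        p=(proj(n,b@rz(a).T+[x,y,0])+.5)*f
        for i,j in E_: cv2.line(M,tuple(int(v) for v in p[i]),tuple(int(v) for v in p[j]),c,1)
    x0,x1,y0,y1=[int(v*f) for v in crop]; cv2.imwrite(name,M[y0:y1,x0:x1])
E
python3 - <<'E'
from h import *
t=cv2.imread("pics/top0.png")[:,:,::-1]; s=cv2.imread("pics/scene0.png")[:,:,::-1]
overlay("top",t,CL,525,240,0,(170,290,180,250),6,"pics/a.png")
overlay("top",t,NE,547,-249,.46,(370,480,160,245),6,"pics/b.png")
overlay("scene",s,CL,525,240,0,(325,425,115,195),6,"pics/c.png")
overlay("scene",s,NE,547,-249,.46,(220,340,245,355),5,"pics/d.png")
for n,u in(("a","b"),("c","d")):
    pass
E
```

```text
(no output)
```

View pics/a.png

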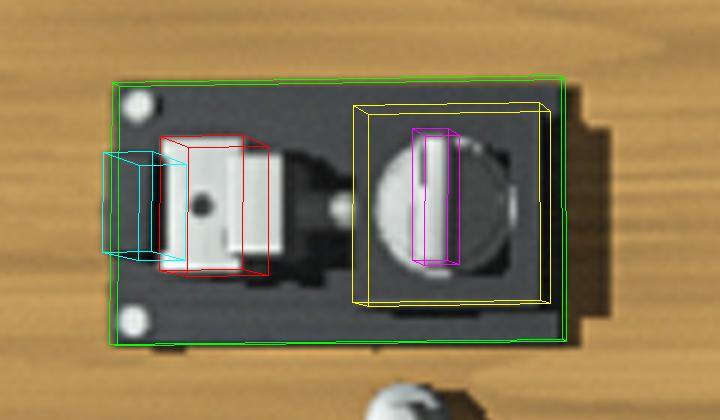

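View pics/b.png

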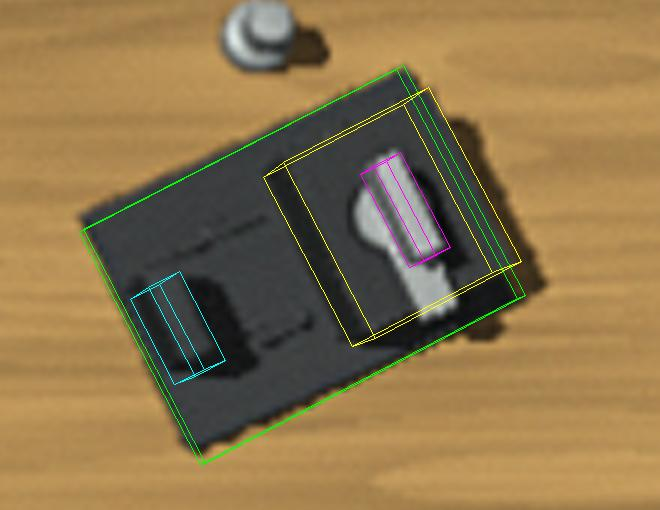

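View pics/c.png

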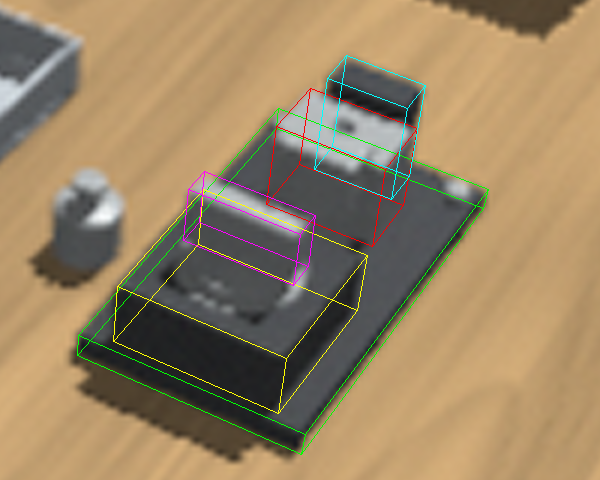

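View pics/d.png

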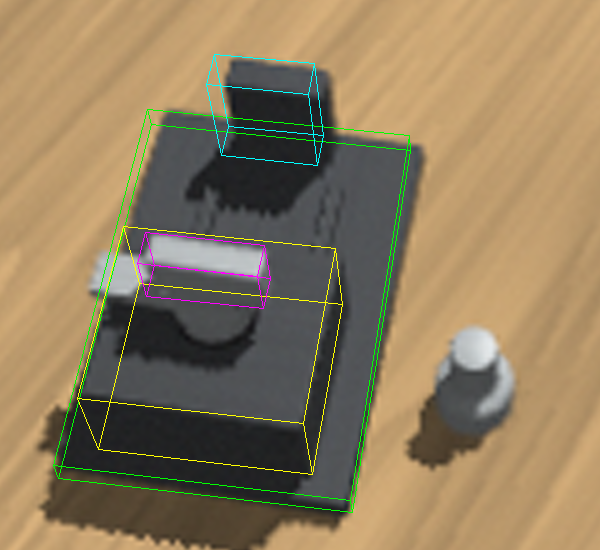

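```bash
cat > fit.py <<'E'
from h import *
from scipy.optimize import minimize
def sil(n,model,p,f=4,crop=None):
    x0,y0,w,h=crop; M=np.zeros((h*f,w*f),np.uint8)
    for b,_ in model:
        q=(proj(n,b@rz(p[2]).T+[p[0],p[1],0])-[x0,y0]+.5)*f
        cv2.fillConvexPoly(M,cv2.convexHull(np.round(q*16).astype(np.int32)),1,shift=4)
    return cv2.resize(M.astype(np.float32),(w,h),interpolation=cv2.INTER_AREA)
def fit(model,p0,masks):
    data=[]
    for n,m in masks.items():
        ys,xs=np.where(m); c=(xs.min()-8,ys.min()-8,xs.max()-xs.min()+17,ys.max()-ys.min()+17)
        data.append((n,c,m[c[1]:c[1]+c[3],c[0]:c[0]+c[2]].astype(np.float32)))
    def cost(d): 
        p=[p0[0]+d[0],p0[1]+d[1],p0[2]+d[2]/60]
        return sum(np.abs(sil(n,model,p,crop=c)-m).sum() for n,c,m in data)
    r=minimize(cost,[0,0,0],method="Powell",options=dict(xtol=.05)); d=r.x
    return [p0[0]+d[0],p0[1]+d[1],p0[2]+d[2]/60],r.fun,sum(m.sum() for _,_,m in data)
E
python3 - <<'E'
from fit import *
cl=CL[:]; 
a=-52
th=np.linspace(0,2*np.pi,24)[:-1]
disc=lambda y,r,z0,z1:np.array([[r*np.cos(t),y+r*np.sin(t),z] for t in th for z in(z0,z1)])
cl+= [(disc(-52,24,44,54),0)]
ne=NE+[(box(-44,0,-37,-21,66,72),0)]
def grab(th,n,xy):
    best=None
    env.read_camera(n)
    for d in env.masks_of(th,n):
        ys,xs=np.where(d["region"]); c=proj(n,[xy[0],xy[1],20])[0]
        print(th,n,round(d["confidence"],2),xs.mean(),ys.mean(),len(xs))
        if np.hypot(xs.mean()-c[0],ys.mean()-c[1])<15 and (best is None or len(xs)>best.sum()): best=d["region"]
    return best
for nm,model,p0,xy in (("clamp",cl,[525,240,0],(525,240)),("nest",ne,[547,-249,.46],(547,-249))):
    ms={n:grab(nm,n,xy) for n in("top","scene")}; ms={k:v for k,v in ms.items() if v is not None}
    print(nm,fit(model,p0,ms))
    for k in ms: print(k,fit(model,p0,{k:ms[k]})); np.save(f"pics/{nm}_{k}.npy",ms[k])
print(env.state()["t"])
E
```

```text
clamp top 0.87 227.37156704361874 215.51437802907915 3095
clamp scene 0.97 371.3837493881547 159.93441018110622 2043
clamp ([np.float64(523.372458109682), np.float64(241.22407645793885), np.float64(-0.004862086892047365)], np.float32(670.8125), np.float32(5138.0))
top ([np.float64(523.6832813603748), np.float64(241.25328804454682), np.float64(-0.01186407547530408)], np.float32(321.4375), np.float32(3095.0))Traceback (most recent call last):
  File "<stdin>", line 19, in <module>
  File "fit.py", line 17, in fit
    r=minimize(cost,[0,0,0],method="Powell",options=dict(xtol=.05)); d=r.x
    res = _minimize_powell(fun, x0, args, callback, bounds, **options)
    fval, x, direc1 = _linesearch_powell(func, x, direc1,
                      ~~~~~~~~~~~~~~~~~~^^^^^^^^^^^^^^^^^
                                         tol=xtol * 100,
                                         ^^^^^^^^^^^^^^^
                                         lower_bound=lower_bound,
                                         ^^^^^^^^^^^^^^^^^^^^^^^^
                                         upper_bound=upper_bound,
         
[... 400 characters left out ...]
(u,) + self.args))      # calculate new output value
    return func(p + alpha*xi)
    fx = function(np.copy(x), *(wrapper_args + args))
  File "fit.py", line 16, in cost
    return sum(np.abs(sil(n,model,p,crop=c)-m).sum() for n,c,m in data)
  File "fit.py", line 16, in <genexpr>
    return sum(np.abs(sil(n,model,p,crop=c)-m).sum() for n,c,m in data)
                      ~~~^^^^^^^^^^^^^^^^^^
  File "fit.py", line 6, in sil
    q=(proj(n,b@rz(p[2]).T+[p[0],p[1],0])-[x0,y0]+.5)*f
       ~~~~^^^^^^^^^^^^^^^^^^^^^^^^^^^^^^
  File "h.py", line 4, in proj
    m=env.camera_model(n); V=np.array(m["view"]); P=np.atleast_2d(np.asarray(P,float))
ValueError: time passes only in moves, steps and waits
```

```bash
python3 - <<'E'
import json
from cell import env
d={n:{k:(v.tolist() if hasattr(v,'tolist') else v) for k,v in env.camera_model(n).items()} for n in("top","scene")}
json.dump(d,open("cam.json","w"))
E
sed -i 's/^def proj/import json\nCAM=json.load(open("\.\/cam.json"))\ndef proj/; s/env.camera_model(n)/CAM[n]/' h.py
cat > edge.py <<'E'
from h import *
from scipy.optimize import least_squares
from scipy.ndimage import map_coordinates
def edgepts(n,im,segs,p,rng=5):
    g=cv2.GaussianBlur(im,(0,0),.7).astype(float).sum(2); out=[]
    for A,B in segs:
        q=proj(n,np.array([A,B])@rz(p[2]).T+[p[0],p[1],0]); L=np.hypot(*(q[1]-q[0])); d=(q[1]-q[0])/L; nn=np.array([-d[1],d[0]])
        for t in np.linspace(.12,.88,15):
            c=q[0]+t*(q[1]-q[0]); o=np.arange(-rng,rng+.01,.25); pts=c+o[:,None]*nn
            v=map_coordinates(g,[pts[:,1],pts[:,0]],order=1); gr=np.abs(np.gradient(v)); k=gr.argmax()
            if gr[k]>8: out.append((np.array(A)+t*(np.array(B)-np.array(A)),c+o[k]*nn,nn,n))
    return out
def solve(ims,segs,p):
    p=np.array(p,float)
    for it,rng in enumerate((5,4,3,2.5,2)):
        E=sum([edgepts(n,ims[n],segs[n],p,rng) for n in segs],[])
        def res(d):
            pp=p+d*[1,1,1/60]
            return [(proj(n,rz(pp[2])@w+[pp[0],pp[1],0])[0]-m)@nn for w,m,nn,n in E]
        r=least_squares(res,[0,0,0],loss="soft_l1",f_scale=.3); p=p+r.x*[1,1,1/60]
    return p,len(E),np.median(np.abs(r.fun)),[(n,round(np.mean([f for f,e in zip(r.fun,E) if e[3]==n]),2)) for n in segs]
E
python3 - <<'E'
from edge import *
ims={n:cv2.imread(f"pics/{n}0.png")[:,:,::-1] for n in("top","scene")}
def plate(hx,hy):
    z=12; c=[(-hx,-hy),(hx,-hy),(hx,hy),(-hx,hy)]
    return {"xp":((hx,-hy,z),(hx,hy,z)),"xm":((-hx,-hy,z),(-hx,hy,z)),"yp":((-hx,hy,z),(hx,hy,z)),"ym":((-hx,-hy,z),(hx,-hy,z)),
      "xm0":((-hx,-hy,0),(-hx,hy,0)),"ym0":((-hx,-hy,0),(hx,-hy,0)),"xp0":((hx,-hy,0),(hx,hy,0)),"yp0":((-hx,hy,0),(hx,hy,0))}
c=plate(55,95); e=plate(55,77)
T=lambda d,k:[d[i] for i in k.split()]
for s in ({"top":T(c,"xp yp xm")},{"scene":T(c,"xm yp xp0")},{"top":T(c,"xp yp xm"),"scene":T(c,"xm yp xp0")}): print("clamp",solve(ims,s,[525,240,0]))
for s in ({"top":T(e,"xp yp xm")},{"scene":T(e,"yp xp xp0")},{"top":T(e,"xp yp xm"),"scene":T(e,"yp xp0")}): print("nest",solve(ims,s,[545,-249,.48]))
E
```

```text
clamp (array([ 5.23906486e+02,  2.41118961e+02, -1.64001052e-03]), 45, np.float64(0.5549774761424544), [('top', np.float64(-0.05))])
clamp (array([ 5.24195987e+02,  2.60795734e+02, -2.00897578e-02]), 38, np.float64(0.04949793878877867), [('scene', np.float64(-0.07))])
clamp (array([ 5.23953930e+02,  2.39898185e+02, -1.68235392e-02]), 85, np.float64(0.47479954511995487), [('top', np.float64(0.05)), ('scene', np.float64(-0.27))])
nest (array([ 5.47252500e+02, -2.46143383e+02,  4.12240595e-01]), 45, np.float64(0.2914017797677664), [('top', np.float64(-0.01))])
nest (array([ 5.51300090e+02, -2.48870954e+02,  4.10524097e-01]), 38, np.float64(0.37850911299611767), [('scene', np.float64(0.0))])
nest (array([ 5.48849347e+02, -2.46410021e+02,  4.05871592e-01]), 67, np.float64(0.4227189734566593), [('top', np.float64(0.39)), ('scene', np.float64(-0.69))])
```

```bash
python3 - <<'E'
from h import *
t=cv2.imread("pics/top0.png")[:,:,::-1]; s=cv2.imread("pics/scene0.png")[:,:,::-1]
CL[3]=(CL[3][0]-[0,0,4],CL[3][1]);NE[3]=(NE[3][0]-[0,0,1],NE[3][1])
c=(524,240.5,-0.01); e=(548,-247,.415)
NE.append((box(-21,21,8,50,12,12),(255,255,255)))
def two(o,A,B):
    a=cv2.imread(A);b=cv2.imread(B);h=max(a.shape[0],b.shape[0]);M=np.zeros((h,a.shape[1]+b.shape[1],3),np.uint8);M[:a.shape[0],:a.shape[1]]=a;M[:b.shape[0],a.shape[1]:]=b;cv2.imwrite(o,M)
overlay("top",t,CL,*c,(180,280,185,250),4,"pics/a.png");overlay("top",t,NE,*e,(375,475,160,245),4,"pics/b.png");two("pics/ab.png","pics/a.png","pics/b.png")
overlay("scene",s,CL,*c,(330,415,115,200),4,"pics/a.png");overlay("scene",s,NE,*e,(220,330,245,355),4,"pics/b.png");two("pics/cd.png","pics/a.png","pics/b.png")
E
```

```text
(no output)
```

View pics/ab.png

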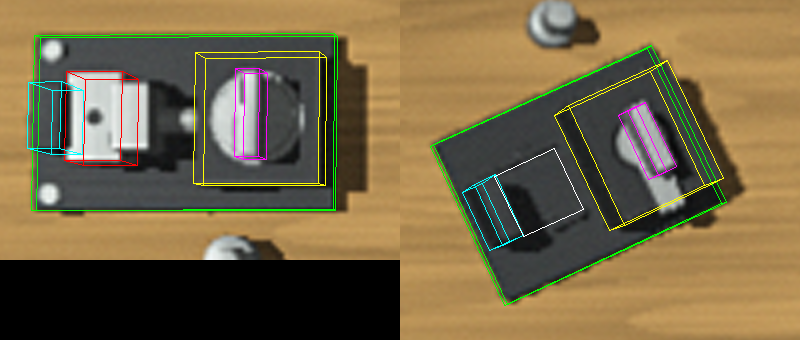

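View pics/cd.png

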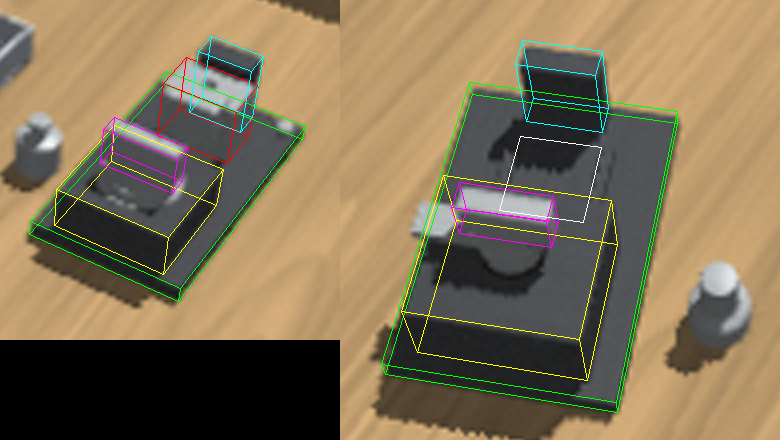

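```bash
python3 - <<'E'
from h import *
def grid(n,crop,f,out):
    im=cv2.imread(f"pics/{n}0.png"); x0,x1,y0,y1=crop
    M=cv2.resize(im[y0:y1,x0:x1],None,fx=f,fy=f,interpolation=cv2.INTER_CUBIC)
    for x in range(x0,x1,5): cv2.line(M,((x-x0)*f,0),((x-x0)*f,6),(0,255,0),1); cv2.putText(M,str(x),((x-x0)*f,18),0,.35,(0,255,0),1)
    for y in range(y0,y1,5): cv2.line(M,(0,(y-y0)*f),(6,(y-y0)*f),(0,255,0),1); cv2.putText(M,str(y),(8,(y-y0)*f+4),0,.35,(0,255,0),1)
    return M
def st(o,a,b):
    h=max(a.shape[0],b.shape[0]);M=np.zeros((h,a.shape[1]+b.shape[1],3),np.uint8);M[:a.shape[0],:a.shape[1]]=a;M[:b.shape[0],a.shape[1]:]=b;cv2.imwrite(o,M)
st("pics/e.png",grid("top",(195,263,198,233),6,0),grid("scene",(340,400,130,185),6,0))
st("pics/f.png",grid("top",(420,460,178,220),9,0),grid("scene",(235,280,285,325),9,0))
E
```

```text
(no output)
```

View pics/e.png

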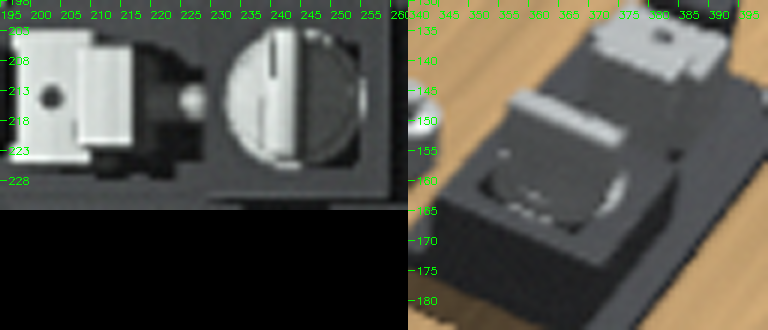

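View pics/f.png

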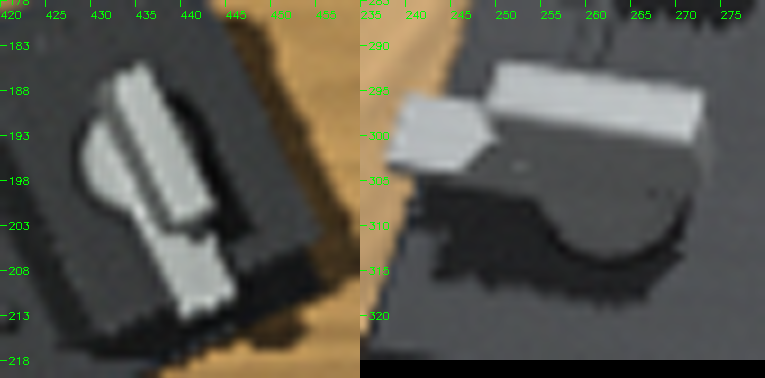

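```bash
python3 - <<'E'
from h import *
for nm,a,b in(("knob",(239,214.3),(366,149.7)),("stud",(436.8,194),(259.6,296.3)),("blockcornertop",(196,203),(0,0))):
    a=np.array(a)-.5;b=np.array(b)-.5
    for z in (72,76,80,84,88,92,96): print(nm,z,ray("top",a,z)[:2].round(1),ray("scene",b,z)[:2].round(1))
c=(524,240.5,-.01);e=(548,-247,.415)
print(rz(c[2])@[0,-52,0]+[c[0],c[1],0],rz(c[2])@[0,45,0]+[c[0],c[1],0]);print(rz(e[2])@[0,-29,0]+[e[0],e[1],0],rz(e[2])@[0,29,0]+[e[0],e[1],0])
E
```

```text
knob 72 [521.5 196.2] [520.  194.3]
knob 76 [521.1 195.5] [521.9 189.9]
knob 80 [520.8 194.8] [523.8 185.5]
knob 84 [520.5 194. ] [525.7 181.1]
knob 88 [520.1 193.3] [527.6 176.7]
knob 92 [519.8 192.6] [529.5 172.3]
knob 96 [519.5 191.9] [531.4 167.9]
stud 72 [ 564.  -276.2] [ 549.2 -267.6]
stud 76 [ 563.5 -275.2] [ 550.9 -269. ]
stud 80 [ 563.1 -274.3] [ 552.6 -270.4]
stud 84 [ 562.6 -273.3] [ 554.3 -271.8]
stud 88 [ 562.1 -272.4] [ 556.1 -273.2]
stud 92 [ 561.6 -271.4] [ 557.8 -274.7]
stud 96 [ 561.1 -270.5] [ 559.5 -276.1]
blockcornertop 72 [549.8 299.8] [-1645.6   264.3]
blockcornertop 76 [549.4 298.7] [-1629.7   259.5]
blockcornertop 80 [549.  297.7] [-1613.9   254.6]
blockcornertop 84 [548.5 296.6] [-1598.    249.8]
blockcornertop 88 [548.1 295.5] [-1582.1   244.9]
blockcornertop 92 [547.7 294.4] [-1566.3   240.1]
blockcornertop 96 [547.2 293.4] [-1550.4   235.2]
[523.48000867 188.50259998   0.        ] [524.4499925  285.49775002   0.        ]
[ 559.69250798 -273.53837329    0.        ] [ 536.30749202 -220.46162671    0.        ]
```

```bash
cat > plan.py <<'E'
import sys
from h import *
from scipy.spatial.transform import Rotation as Ro
def plan(x,y,z,yaw,n,grip):
    s=env.state(); p=np.array(s["eef_pos"]); R=Ro.from_euler("xyz",s["tcp_rot"]).as_matrix()
    y0=np.arctan2(R[1,0],R[0,0]); dy=yaw-y0   # caller gives unwrapped yaw
    tgt=np.array([x,y,z]); out=[]
    tt=-round(dy/n/np.pi,3); C=R.copy()
    for i in range(n):
        d=C.T@(tgt-p)/(n-i)/400; d=np.round(d,3); out+=[*d.tolist(),tt,grip]
        p=p+C@d*400; C=C@Ro.from_euler("z",tt*np.pi).as_matrix()
    print("from",np.round(s["eef_pos"],1),round(y0,3),"turn/row deg",round(tt*180,1))
    for i in range(0,n,10): print(json.dumps(out[i*5:(i+10)*5]).replace(" ",""))
    print("end",p.round(1),np.arctan2(C[1,0],C[0,0]).round(3))
a=[float(v) for v in sys.argv[1:]]
plan(a[0],a[1],a[2],a[3],int(a[4]),a[5])
E
python3 plan.py 523.5 188.5 160 3.13 16 -1
```

```text
from [ 250.8 -572.5  214.7] 0.413 turn/row deg -9.7
[0.087,-0.092,0.009,-0.054,-1.0,0.101,-0.076,0.009,-0.054,-1.0,0.112,-0.058,0.008,-0.054,-1.0,0.12,-0.038,0.009,-0.054,-1.0,0.125,-0.017,0.008,-0.054,-1.0,0.126,0.004,0.009,-0.054,-1.0,0.124,0.026,0.008,-0.054,-1.0,0.118,0.046,0.009,-0.054,-1.0,0.108,0.065,0.008,-0.054,-1.0,0.095,0.083,0.009,-0.054,-1.0]
[0.08,0.098,0.008,-0.054,-1.0,0.063,0.11,0.009,-0.054,-1.0,0.043,0.119,0.008,-0.054,-1.0,0.022,0.124,0.009,-0.054,-1.0,0.001,0.126,0.008,-0.054,-1.0,-0.019,0.125,0.009,-0.054,-1.0]
end [523.3 188.5 159.8] 3.127
```

```bash
python3 -m pendant '[0.087,-0.092,0.009,-0.054,-1.0,0.101,-0.076,0.009,-0.054,-1.0,0.112,-0.058,0.008,-0.054,-1.0,0.12,-0.038,0.009,-0.054,-1.0,0.125,-0.017,0.008,-0.054,-1.0,0.126,0.004,0.009,-0.054,-1.0,0.124,0.026,0.008,-0.054,-1.0,0.118,0.046,0.009,-0.054,-1.0,0.108,0.065,0.008,-0.054,-1.0,0.095,0.083,0.009,-0.054,-1.0]'; python3 -m pendant '[0.08,0.098,0.008,-0.054,-1.0,0.063,0.11,0.009,-0.054,-1.0,0.043,0.119,0.008,-0.054,-1.0,0.022,0.124,0.009,-0.054,-1.0,0.001,0.126,0.008,-0.054,-1.0,-0.019,0.125,0.009,-0.054,-1.0,0,0,0,0,-1,0,0,0,0,-1]'; python3 plan.py 523.5 188.5 58 3.13 3 -1
```

```text
t: 2.35
eef_pos: [421.5, -95.5, 180.4]
tcp_rot: [3.141, 0.001, 2.115]
ft_force: [0.7, -0.3, -0.1]
opening: 1.0
t: 3.35
eef_pos: [522.9, 188.3, 159.6]
tcp_rot: [-3.141, -0.001, 3.126]
ft_force: [0.2, 0.1, -0.1]
opening: 0.998
from [522.9 188.3 159.6] 3.126 turn/row deg -0.0
[-0.001,0.0,0.085,-0.0,-1.0,-0.0,0.0,0.085,-0.0,-1.0,-0.001,0.001,0.084,-0.0,-1.0]
end [523.7 188.6  58. ] 3.126
```

```bash
python3 -m pendant '[0,0,0,0,0.2,0,0,0.05,0,0.2,0,0,0.05,0,0.2,0,0,0.05,0,0.2,0,0,0.05,0,0.2,0,0,0.04,0,0.2,0,0,0.014,0,0.2,0,0,0,0,0.2]'
```

```text
t: 4.35
eef_pos: [523.4, 188.3, 58.3]
tcp_rot: [-3.141, -0.0, 3.127]
ft_force: [-0.1, 0.8, 0.4]
opening: 0.402
```

```bash
python3 -m pendant '[0,0,0.005,0,0.2,0,0,0,0,1,0,0,0,0,1,0,0,0,0,1,0,0,0,0,1,0,0,0,0,1]'; python3 -c "
from cell import env
s=env.state();print(s['ft_force'],s['moment'],s['joints'])"
```

```text
t: 5.1
eef_pos: [523.4, 188.3, 56.4]
tcp_rot: [-3.141, 0.0, 3.127]
ft_force: [-0.2, -4.8, 2.9]
opening: 0.144
[-0.15369472 -4.76707113  2.89205933] [-0.78340519 -0.07312427  0.03007616] [ 2.26696764e-01  6.05587660e-01  1.87509012e+00 -5.84359674e-04
  6.60934920e-01 -1.32918575e+00]
```

```bash
M="python3 -c \"
from cell import env
s=env.state();print('F',s['ft_force'].round(1),'M',s['moment'].round(2),'yaw',s['tcp_rot'][2].round(3))\""; python3 -m pendant '[0,0,0,0.008,1,0,0,0,0,1]'; eval $M;  python3 -m pendant '[0,0,0,0.008,1,0,0,0,0,1]'; eval $M
```

```text
t: 5.35
eef_pos: [523.4, 188.2, 56.4]
tcp_rot: [-3.141, 0.0, 3.101]
ft_force: [-0.4, -5.7, 4.5]
opening: 0.144
t: 5.6
eef_pos: [523.4, 188.2, 56.4]
tcp_rot: [-3.141, 0.0, 3.076]
ft_force: [-0.6, -5.8, 3.2]
opening: 0.151  File "<string>", line 1
    from cell import env s=env.state();print('F',s['ft_force'].round(1),'M',s['moment'].round(2),'yaw',s['tcp_rot'][2].round(3))
IndentationError: unexpected indent
  File "<string>", line 1
    from cell import env s=env.state();print('F',s['ft_force'].round(1),'M',s['moment'].round(2),'yaw',s['tcp_rot'][2].round(3))
IndentationError: unexpected indent
```

```bash
cat > st.py <<'E'
from cell import env
s=env.state();print('F',s['ft_force'].round(1),'M',s['moment'].round(3),'yaw',s['tcp_rot'][2].round(3),'q',s['joints'].round(3),'op',s['opening'].round(3))
E
python3 st.py; python3 -m pendant '[0,0,0,0.006,1,0,0,0,0,1]'; python3 st.py
```

```text
t: 5.85
eef_pos: [523.4, 188.3, 56.4]
tcp_rot: [-3.141, 0.0, 3.057]
ft_force: [-0.1, -5.5, 4.8]
opening: 0.145Traceback (most recent call last):
  File "st.py", line 2, in <module>
    s=env.state();print('F',s['ft_force'].round(1),'M',s['moment'].round(3),'yaw',s['tcp_rot'][2].round(3),'q',s['joints'].round(3),'op',s['opening'].round(3))
                                                                                                                                         ^^^^^^^^^^^^^^^^^^
AttributeError: 'float' object has no attribute 'round'
Traceback (most recent call last):
  File "st.py", line 2, in <module>
    s=env.state();print('F',s['ft_force'].round(1),'M',s['moment'].round(3),'yaw',s['tcp_rot'][2].round(3),'q',s['joints'].round(3),'op',s['opening'].round(3))
                                                                                                                                         ^^^^^^^^^^^^^^^^^^
AttributeError: 'float' object has no attribute 'round'
```

```bash
sed -i "s/s\['opening'\].round(3)/round(float(s['opening']),3)/" st.py
python3 st.py; python3 -m pendant '[0,0,0,0.006,1,0,0,0,0,1]'; python3 st.py
```

```text
F [-0.1 -5.5  4.8] M [-0.827 -0.06   0.018] yaw 3.057 q [ 2.270e-01  6.060e-01  1.875e+00 -1.000e-03  6.610e-01 -1.259e+00] op 0.145
t: 6.1
eef_pos: [523.4, 188.3, 56.4]
tcp_rot: [-3.141, 0.0, 3.039]
ft_force: [-0.5, -4.2, 4.0]
opening: 0.146
F [-0.5 -4.2  4. ] M [-0.739 -0.106  0.371] yaw 3.039 q [ 2.270e-01  6.060e-01  1.875e+00 -1.000e-03  6.610e-01 -1.241e+00] op 0.146
```

```bash
python3 -m pendant '[0,0,0,0.004,1,0,0,0,0,1]'; python3 st.py
```

```text
t: 6.35
eef_pos: [523.4, 188.3, 56.4]
tcp_rot: [-3.141, 0.0, 3.027]
ft_force: [-1.2, -5.1, 4.3]
opening: 0.143
F [-1.2 -5.1  4.3] M [-0.72  -0.115  0.59 ] yaw 3.027 q [ 2.270e-01  6.060e-01  1.875e+00 -1.000e-03  6.610e-01 -1.229e+00] op 0.143
```

```bash
python3 -m pendant '[0,0,0,-0.03,1,0,0,0,0,1]'; python3 st.py;  python3 -m pendant '[0,0,0,-0.03,1,0,0,0,-0.02,1,0,0,0,0,1]'; python3 st.py
```

```text
t: 6.6
eef_pos: [523.4, 188.2, 56.4]
tcp_rot: [-3.141, 0.0, 3.122]
ft_force: [-0.4, -5.1, 3.9]
opening: 0.146
F [-0.4 -5.1  3.9] M [-0.858 -0.043  0.115] yaw 3.122 q [ 2.270e-01  6.060e-01  1.875e+00 -1.000e-03  6.610e-01 -1.324e+00] op 0.146
t: 6.98
eef_pos: [523.4, 188.3, 56.3]
tcp_rot: [-3.141, -0.0, -3.005]
ft_force: [-1.2, -5.8, 4.6]
opening: 0.148
F [-1.2 -5.8  4.6] M [-0.839 -0.011  0.037] yaw -3.005 q [ 2.270e-01  6.060e-01  1.875e+00 -1.000e-03  6.610e-01 -1.480e+00] op 0.148
```

```bash
python3 -m pendant '[0,0,0,-0.05,1,0,0,0,-0.05,1,0,0,0,-0.05,1,0,0,0,-0.05,1,0,0,0,-0.05,1,0,0,0,-0.05,1,0,0,0,-0.04,1,0,0,0,0,1]'; python3 st.py;  python3 -m pendant '[0,0,0,-0.008,1,0,0,0,0,1]'; python3 st.py
```

```text
t: 7.98
eef_pos: [523.2, 188.4, 56.3]
tcp_rot: [3.142, -0.0, -1.938]
ft_force: [-1.0, -4.7, 5.0]
opening: 0.147
F [-1.  -4.7  5. ] M [-0.666  0.263  0.159] yaw -1.938 q [ 0.227  0.606  1.875 -0.     0.661 -2.547] op 0.147
t: 8.22
eef_pos: [523.3, 188.4, 56.4]
tcp_rot: [-3.142, -0.0, -1.915]
ft_force: [-1.3, -5.4, 5.8]
opening: 0.143
F [-1.3 -5.4  5.8] M [-0.602  0.232  0.078] yaw -1.915 q [ 0.227  0.606  1.875 -0.     0.661 -2.57 ] op 0.143
```

```bash
python3 -m pendant '[0,0,0,-0.008,1,0,0,0,0,1]'; python3 st.py;  python3 -m pendant '[0,0,0,-0.008,1,0,0,0,0,1]'; python3 st.py;
```

```text
t: 8.48
eef_pos: [523.3, 188.4, 56.4]
tcp_rot: [3.142, -0.0, -1.89]
ft_force: [-0.8, -4.4, 6.3]
opening: 0.143
F [-0.8 -4.4  6.3] M [-0.593  0.281  0.03 ] yaw -1.89 q [ 0.227  0.606  1.875 -0.     0.661 -2.595] op 0.143
t: 8.72
eef_pos: [523.2, 188.4, 56.3]
tcp_rot: [3.142, -0.0, -1.865]
ft_force: [-0.9, -4.9, 5.1]
opening: 0.144
F [-0.9 -4.9  5.1] M [-0.604  0.259  0.001] yaw -1.865 q [ 0.227  0.606  1.875 -0.     0.661 -2.62 ] op 0.144
```

```bash
python3 -m pendant '[0,0,0,-0.008,1,0,0,0,0,1]'; python3 st.py;  python3 -m pendant '[0,0,0,-0.005,1,0,0,0,0,1]'; python3 st.py;
```

```text
t: 8.98
eef_pos: [523.2, 188.4, 56.4]
tcp_rot: [3.141, -0.0, -1.841]
ft_force: [-0.8, -4.5, 6.0]
opening: 0.148
F [-0.8 -4.5  6. ] M [-0.637  0.279 -0.464] yaw -1.841 q [ 0.227  0.606  1.875  0.     0.661 -2.645] op 0.148
t: 9.22
eef_pos: [523.2, 188.4, 56.3]
tcp_rot: [3.141, 0.0, -1.826]
ft_force: [-1.9, -4.3, 6.0]
opening: 0.147
F [-1.9 -4.3  6. ] M [-0.659  0.277 -0.648] yaw -1.826 q [ 0.227  0.606  1.875  0.     0.661 -2.66 ] op 0.147
```

```bash
python3 -m pendant '[0,0,0,0.006,1,0,0,0,0,-0.2,0,0,0,0,-0.4,0,0,0,0,-0.4,0,0,-0.06,0,-1,0,0,-0.08,0,-1,0,0,0,0,-1]'; python3 st.py;  python3 plan.py 524.4 285.5 100 -4.723 17 -1; python3 - <<'E'
from h import *
for n in("top","scene"): cv2.imwrite(f"pics/{n}1.png",env.read_camera(n)[:,:,::-1])
for uv in ((325,200),(340,220),(318,135)): print(uv,ray("top",uv,0).round())
E
```

```text
t: 10.1
eef_pos: [524.3, 188.9, 114.1]
tcp_rot: [-3.138, 0.002, -1.84]
ft_force: [0.6, 0.2, -0.6]
opening: 0.717
F [ 0.6  0.2 -0.6] M [ 0.227 -0.087 -0.002] yaw -1.84 q [ 0.227  0.519  1.834  0.     0.785 -2.645] op 0.717
from [524.3 188.9 114.1] -1.84 turn/row deg 9.7
[-0.014,0.004,0.002,0.054,-1.0,-0.013,0.006,0.002,0.054,-1.0,-0.012,0.008,0.002,0.054,-1.0,-0.01,0.01,0.002,0.054,-1.0,-0.008,0.012,0.002,0.054,-1.0,-0.006,0.013,0.002,0.054,-1.0,-0.004,0.014,0.002,0.054,-1.0,-0.002,0.014,0.002,0.054,-1.0,0.001,0.014,0.002,0.054,-1.0,0.003,0.014,0.002,0.054,-1.0]
[0.005,0.013,0.002,0.054,-1.0,0.008,0.012,0.002,0.054,-1.0,0.009,0.01,0.002,0.054,-1.0,0.011,0.009,0.002,0.054,-1.0,0.012,0.007,0.002,0.054,-1.0,0.014,0.004,0.003,0.054,-1.0,0.014,0.003,0.002,0.054,-1.0]
end [524.5 285.7 100.1] 1.559
(325, 200) [560.  -9.   0.]
(340, 220) [509. -46.   0.]
(318, 135) [727.   6.   0.]
```

View pics/scene1.png

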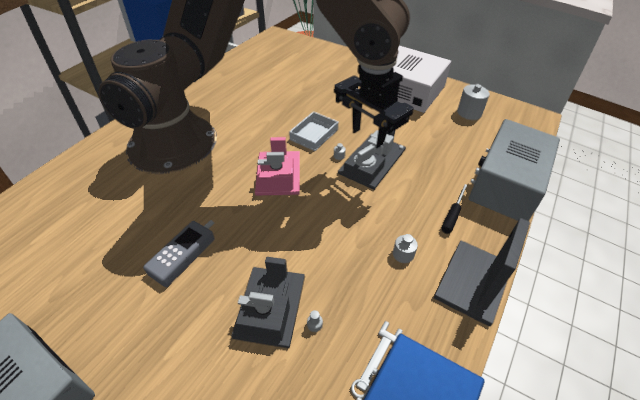

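```bash
python3 -m pendant '[-0.014,0.004,0.002,0.054,-1.0,-0.013,0.006,0.002,0.054,-1.0,-0.012,0.008,0.002,0.054,-1.0,-0.01,0.01,0.002,0.054,-1.0,-0.008,0.012,0.002,0.054,-1.0,-0.006,0.013,0.002,0.054,-1.0,-0.004,0.014,0.002,0.054,-1.0,-0.002,0.014,0.002,0.054,-1.0,0.001,0.014,0.002,0.054,-1.0,0.003,0.014,0.002,0.054,-1.0]'; python3 -m pendant '[0.005,0.013,0.002,0.054,-1.0,0.008,0.012,0.002,0.054,-1.0,0.009,0.01,0.002,0.054,-1.0,0.011,0.009,0.002,0.054,-1.0,0.012,0.007,0.002,0.054,-1.0,0.014,0.004,0.003,0.054,-1.0,0.014,0.003,0.002,0.054,-1.0,0,0,0,0,-1]'; python3 - <<'E'
from h import *
for n in("top","scene"): cv2.imwrite(f"pics/{n}2.png",env.read_camera(n)[:,:,::-1])
a=cv2.resize(cv2.imread("pics/top2.png")[150:280,150:310],None,fx=3,fy=3);b=cv2.resize(cv2.imread("pics/scene2.png")[80:210,310:410],None,fx=3,fy=3)
cv2.imwrite("pics/g.png",np.hstack([a,b]))
E
```

```text
t: 11.45
eef_pos: [522.7, 245.8, 102.8]
tcp_rot: [-3.14, -0.001, 2.741]
ft_force: [-0.2, -0.4, -0.1]
opening: 1.001
t: 12.45
eef_pos: [523.0, 285.3, 97.0]
tcp_rot: [-3.14, 0.001, 1.561]
ft_force: [-0.5, -0.7, 0.6]
opening: 0.994
```

View pics/g.png

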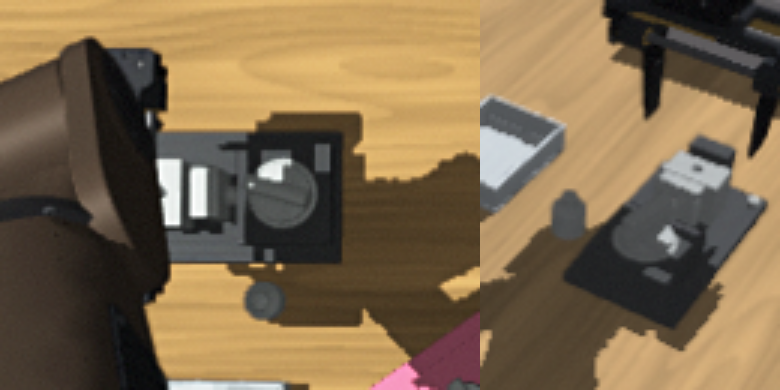

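```bash
python3 -m pendant '[0,0,0.05,0,-1,0,0,0.05,0,-1,0,0,0.05,0,-1,0,0,0.028,0,-1,0,0,0,0,-1]'; python3 -m pendant '[0,0,0,0,1,0,0,0,0,1,0,0,0,0,1,0,0,0,0,1,0,0,0,0,1]'; python3 st.py
```

```text
t: 13.18
eef_pos: [523.2, 285.0, 26.4]
tcp_rot: [-3.14, 0.001, 1.561]
ft_force: [-0.5, 0.8, 0.8]
opening: 1.002
t: 13.8
eef_pos: [523.6, 285.3, 27.1]
tcp_rot: [3.141, -0.0, 1.56]
ft_force: [1.1, -0.0, 0.3]
opening: 0.569
F [ 1.1 -0.   0.3] M [-0.005 -0.183 -0.009] yaw 1.56 q [ 0.388  0.69   1.788 -0.     0.663  0.4  ] op 0.569
```

```bash
python3 -m pendant '[0,0,-0.02,0,1,0,0,-0.05,0,1,0,0,-0.08,0,1,0,0,-0.1,0,1,0,0,0,0,1]'; python3 st.py; python3 plan.py 545 0 100 1.0 10 1
```

```text
t: 14.42
eef_pos: [524.4, 285.7, 129.6]
tcp_rot: [3.137, -0.002, 1.56]
ft_force: [0.7, 0.3, -5.1]
opening: 0.564
F [ 0.7  0.3 -5.1] M [ 0.012 -0.115 -0.02 ] yaw 1.56 q [ 0.388  0.546  1.721 -0.     0.87   0.4  ] op 0.564
from [524.4 285.7 129.6] 1.56 turn/row deg 3.2
[-0.071,0.006,0.007,0.018,1.0,-0.071,0.01,0.007,0.018,1.0,-0.07,0.014,0.007,0.018,1.0,-0.069,0.018,0.007,0.018,1.0,-0.068,0.022,0.007,0.018,1.0,-0.067,0.026,0.008,0.018,1.0,-0.066,0.029,0.007,0.018,1.0,-0.064,0.033,0.008,0.018,1.0,-0.062,0.036,0.007,0.018,1.0,-0.059,0.04,0.008,0.018,1.0]
end [5.449e+02 1.000e-01 1.000e+02] 0.994
```

```bash
python3 -m pendant '[-0.071,0.006,0.007,0.018,1.0,-0.071,0.01,0.007,0.018,1.0,-0.07,0.014,0.007,0.018,1.0,-0.069,0.018,0.007,0.018,1.0,-0.068,0.022,0.007,0.018,1.0,-0.067,0.026,0.008,0.018,1.0,-0.066,0.029,0.007,0.018,1.0,-0.064,0.033,0.008,0.018,1.0,-0.062,0.036,0.007,0.018,1.0,-0.059,0.04,0.008,0.018,1.0]'; python3 -m pendant '[0,0,0.06,0,1,0,0,0.06,0,1,0,0,0.05,0,1,0,0,0.025,0,1,0,0,0,0,1]'; python3 st.py
```

```text
t: 15.68
eef_pos: [543.1, -1.2, 96.3]
tcp_rot: [-3.14, 0.001, 0.992]
ft_force: [0.3, -0.2, -5.0]
opening: 0.567
t: 16.3
eef_pos: [543.3, -0.3, 18.9]
tcp_rot: [-3.14, 0.001, 0.994]
ft_force: [0.6, -0.2, -4.0]
opening: 0.568
F [ 0.6 -0.2 -4. ] M [-0.003  0.009  0.037] yaw 0.994 q [-0.122  0.656  1.925 -0.     0.563  0.455] op 0.568
```

```bash
python3 -m pendant '[0,0,0.004,0,1,0,0,0.004,0,1,0,0,0,0,1]'; python3 st.py;  python3 -m pendant '[0,0,0.002,0,1,0,0,0,0,1]'; python3 st.py
```

```text
t: 16.68
eef_pos: [544.0, -0.4, 16.9]
tcp_rot: [3.141, -0.0, 0.994]
ft_force: [0.2, 0.1, -4.8]
opening: 0.568
F [ 0.2  0.1 -4.8] M [-0.067 -0.045  0.003] yaw 0.994 q [-0.122  0.659  1.926 -0.     0.556  0.455] op 0.568
t: 16.92
eef_pos: [543.9, -0.4, 15.9]
tcp_rot: [3.141, 0.0, 0.994]
ft_force: [-0.6, 0.1, -4.2]
opening: 0.565
F [-0.6  0.1 -4.2] M [-0.026 -0.016  0.038] yaw 0.994 q [-0.122  0.661  1.926 -0.     0.554  0.455] op 0.565
```

```bash
python3 -m pendant '[0,0,0.002,0,1,0,0,0,0,1]'; python3 st.py;  python3 -m pendant '[0,0,0.002,0,1,0,0,0,0,1]'; python3 st.py
```

```text
t: 17.18
eef_pos: [544.0, -0.4, 15.1]
tcp_rot: [3.141, -0.0, 0.994]
ft_force: [-0.4, 0.7, -2.2]
opening: 0.565
F [-0.4  0.7 -2.2] M [ 0.002  0.04  -0.016] yaw 0.994 q [-0.122  0.662  1.927 -0.     0.552  0.455] op 0.565
t: 17.42
eef_pos: [544.0, -0.4, 15.1]
tcp_rot: [3.141, -0.0, 0.994]
ft_force: [-2.7, 0.3, 9.3]
opening: 0.565
F [-2.7  0.3  9.3] M [ 0.096  0.681 -0.011] yaw 0.994 q [-0.122  0.662  1.927 -0.     0.552  0.455] op 0.565
```

```bash
python3 -m pendant '[0,0,-0.002,0,-1,0,0,0,0,-1,0,0,0,0,-1,0,0,0,0,-1,0,0,-0.05,0,-1,0,0,-0.06,0,-1,0,0,0,0,-1]';  python3 -m pendant '[0,0,0,-0.056,-1,0,0,0,-0.056,-1,0,0,0,-0.056,-1,0,0,0,-0.056,-1,0,0,0,-0.056,-1,0,0,0,-0.056,-1,0,0,0,-0.055,-1,0,0,0,-0.055,-1,0,0,0,-0.054,-1,0,0,0,0,-1]'; python3 - <<'E'
from h import *
im=env.read_camera("scene"); cv2.imwrite("pics/scene3.png",im[:,:,::-1])
t=env.read_camera("top"); cv2.imwrite("pics/top3.png",t[:,:,::-1])
B=[(box(-27,27,-17,17,0,45),(0,0,255))]
overlay("scene",im,B,544,-.4,.994-1.5708,(260,420,120,260),4,"pics/h.png")
E
```

```text
t: 18.3
eef_pos: [544.6, -0.5, 60.2]
tcp_rot: [3.139, -0.001, 0.994]
ft_force: [0.9, 0.4, -0.5]
opening: 1.001
t: 19.55
eef_pos: [543.6, -0.4, 58.2]
tcp_rot: [-3.141, -0.001, 2.564]
ft_force: [-1.0, -0.4, 0.2]
opening: 1.003
```

View pics/h.png

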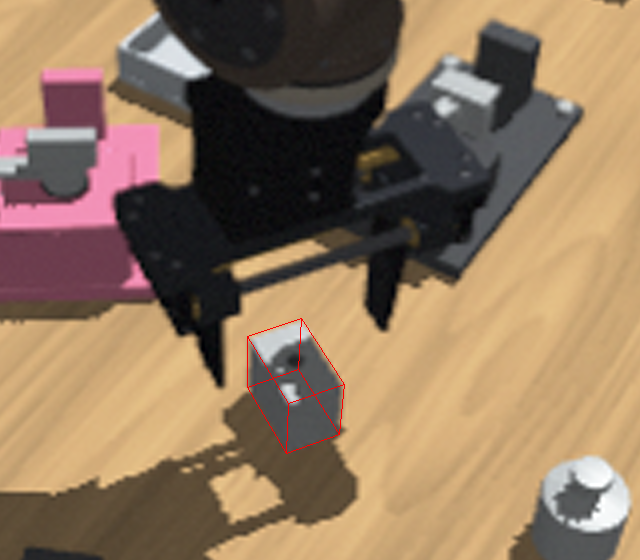

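```bash
python3 -m pendant '[0,0,0.04,0,-1,0,0,0.04,0,-1,0,0,0.022,0,-1,0,0,0,0,-1]'; python3 -m pendant '[0,0,0,0,1,0,0,0,0,1,0,0,0,0,1,0,0,0,0,1,0,0,0,0,1,0,0,0,0,1]'; python3 st.py
```

```text
t: 20.15
eef_pos: [543.5, -0.4, 17.2]
tcp_rot: [-3.141, -0.002, 2.564]
ft_force: [0.5, 0.6, 0.0]
opening: 0.996
t: 20.9
eef_pos: [543.9, -0.4, 18.2]
tcp_rot: [-3.142, 0.0, 2.565]
ft_force: [0.4, 0.1, 0.3]
opening: 0.429
F [0.4 0.1 0.3] M [ 0.061 -0.134 -0.018] yaw 2.565 q [-0.122  0.657  1.925 -0.     0.559 -1.116] op 0.429
```

```bash
python3 - <<'E'
from edge import *
ims={n:cv2.imread(f"pics/{n}1.png")[:,:,::-1] for n in("top","scene")}
hx,hy=55,77
S={"xp12":((hx,-hy,12),(hx,hy,12)),"xm12":((-hx,-hy,12),(-hx,hy,12)),"yp":((-hx,hy,12),(hx,hy,12)),"xp0":((hx,-hy,0),(hx,hy,0)),"xm0":((-hx,-hy,0),(-hx,hy,0)),
"h1":((-40,-69,57),(40,-69,57)),"h2":((40,-69,57),(40,-1,57)),"cx":((-20,59,65),(20,59,65)),"cy":((20,73,65),(20,73,12)),"ym0":((-hx,-hy,0),(hx,-hy,0))}
for k in S:
  for n in ims:
    E=edgepts(n,ims[n],[S[k]],(548,-247,.415),3)
    if E:
        w=[ (proj(n,rz(.415)@e[0]+[548,-247,0])[0]-e[1])@e[2] for e in E]; print(k,n,len(E),np.round(np.median(w),2),np.round(np.std(w),2))
T=lambda k:[S[i] for i in k.split()]
for s in ({"scene":T("yp xp0 xm12")},{"top":T("xp12 xm12 yp")},{"scene":T("yp xp0 xm12"),"top":T("xp12 xm12 yp")}): print(solve(ims,s,[548,-247,.415]))
s=ims["scene"]
NE+=[(box(-17,17,2,56,12,12),(255,255,255)),(box(-27,-21,9,49,12,18),(0,128,255)),(box(21,27,9,49,12,18),(0,128,255))]
overlay("scene",s,NE,548,-247,.415,(225,315,250,350),6,"pics/i.png")
E
```

```text
xp12 top 15 -0.25 0.24
xp12 scene 15 -1.5 0.21
xm12 top 15 0.47 0.67
xm12 scene 15 -0.78 1.21
yp top 15 0.51 0.12
yp scene 8 -1.23 0.2
xp0 top 15 -0.5 0.26
xp0 scene 15 -0.75 0.22
xm0 top 15 0.72 0.62
xm0 scene 13 0.96 1.14
h1 top 15 -2.98 0.81
h1 scene 15 -0.71 0.2
h2 scene 15 -0.5 0.44
cx top 14 0.0 0.26
cx scene 15 -0.5 0.17
cy top 13 -0.25 0.29
cy scene 15 0.25 0.28
ym0 top 12 2.78 2.58
ym0 scene 15 -0.41 1.01
(array([ 5.50592514e+02, -2.49242390e+02,  4.09792311e-01]), 36, np.float64(0.20430799905574631), [('scene', np.float64(0.02))])
(array([ 5.47368493e+02, -2.46091152e+02,  4.13437150e-01]), 45, np.float64(0.2566433067384613), [('top', np.float64(0.02))])
(array([ 5.49065599e+02, -2.46426872e+02,  4.10785581e-01]), 81, np.float64(0.3257816544783369), [('scene', np.float64(-0.47)), ('top', np.float64(0.44))])
```

View pics/i.png

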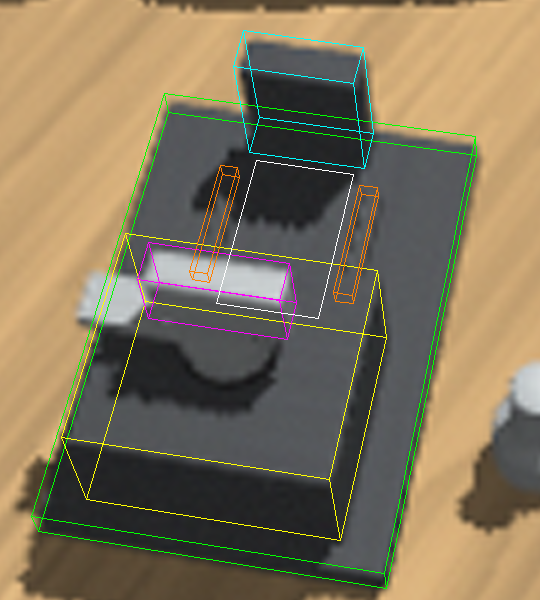

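```bash
python3 - <<'E'
from edge import *
ims={n:cv2.imread(f"pics/{n}3.png")[:,:,::-1] for n in("top","scene")}
x,y,z=27,17,45
for a0 in (.994-1.5708,):
  S=[((-x,-y,z),(x,-y,z)),((x,-y,z),(x,y,z)),((x,y,z),(-x,y,z)),((-x,y,z),(-x,-y,z)),((-x,-y,0),(x,-y,0)),((x,-y,0),(x,y,0)),((x,y,0),(-x,y,0)),((-x,y,0),(-x,-y,0))]
  for n in ims:
    for k,s in enumerate(S):
      E=edgepts(n,ims[n],[s],(544,-.4,a0),3)
      if E:
        w=[(proj(n,rz(a0)@e[0]+[544,-.4,0])[0]-e[1])@e[2] for e in E]; print(n,k,len(E),np.round(np.median(w),2),np.round(np.std(w),2))
  for n in ims: print(n,[solve({n:ims[n]},{n:S[:4]},[544,-.4,a0])])
B=[(box(-27,27,-17,17,0,45),(0,0,255))]
overlay("scene",ims["scene"],B,544,-.4,a0,(315,355,190,240),10,"pics/j.png")
E
```

```text
top 1 13 -1.5 1.1
top 2 3 -1.75 0.2
top 5 6 -3.0 0.38
top 6 2 -2.75 0.25
scene 0 13 0.25 0.63
scene 1 5 -0.75 1.13
scene 2 15 0.5 0.65
scene 3 15 0.75 0.15
scene 5 2 -0.87 0.13
scene 6 10 0.62 2.72
scene 7 11 2.25 2.66
top [(array([ 5.45761914e+02, -2.97513205e-01, -9.70805476e-02]), 17, np.float64(0.15068575997150968), [('top', np.float64(0.0))])]
scene [(array([ 5.57007830e+02, -9.93006383e+00, -5.44691308e-01]), 45, np.float64(0.3961516568367545), [('scene', np.float64(0.47))])]
```

View pics/j.png

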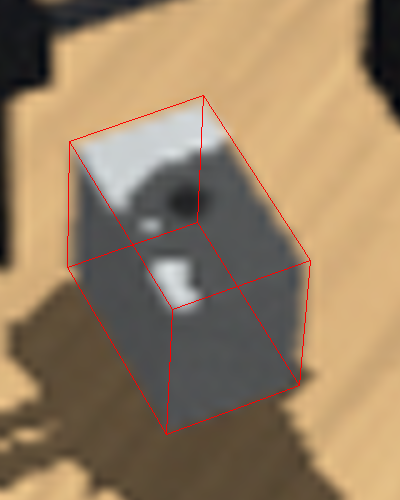

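View pics/top3.png

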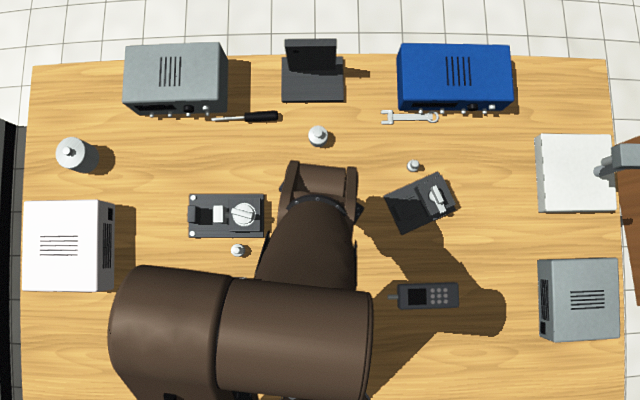

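```bash
python3 -m pendant '[0,0,0,0,1,0,0,0,0,1,0,0,0,0,1]'; python3 st.py
```

```text
t: 21.28
eef_pos: [543.9, -0.4, 18.2]
tcp_rot: [-3.142, 0.0, 2.565]
ft_force: [0.0, 0.0, 1.5]
opening: 0.355
F [0.  0.  1.5] M [ 0.054 -0.117  0.004] yaw 2.565 q [-0.122  0.657  1.925 -0.     0.559 -1.116] op 0.355
```

```bash
python3 -m pendant '[0,0,-0.02,0,1,0,0,-0.08,0,1,0,0,-0.11,0,1,0,0,-0.07,0,1,0,0,0,0,1]'; python3 st.py; python3 plan.py 536.1 -220.2 125 1.984 8 1
```

```text
t: 21.9
eef_pos: [544.5, -0.4, 131.9]
tcp_rot: [3.14, 0.003, 2.565]
ft_force: [-1.1, -0.6, -5.9]
opening: 0.354
F [-1.1 -0.6 -5.9] M [ 0.091 -0.147 -0.006] yaw 2.565 q [-0.122  0.479  1.849 -0.     0.81  -1.116] op 0.354
from [ 5.445e+02 -4.000e-01  1.319e+02] 2.565 turn/row deg 4.1
[-0.035,-0.059,0.002,0.023,1.0,-0.039,-0.056,0.002,0.023,1.0,-0.043,-0.053,0.002,0.023,1.0,-0.047,-0.05,0.002,0.023,1.0,-0.051,-0.047,0.002,0.023,1.0,-0.054,-0.043,0.002,0.023,1.0,-0.057,-0.039,0.003,0.023,1.0,-0.06,-0.034,0.002,0.023,1.0]
end [ 536.1 -220.3  125.2] 1.987
```

```bash
python3 -m pendant '[-0.035,-0.059,0.002,0.023,1.0,-0.039,-0.056,0.002,0.023,1.0,-0.043,-0.053,0.002,0.023,1.0,-0.047,-0.05,0.002,0.023,1.0,-0.051,-0.047,0.002,0.023,1.0,-0.054,-0.043,0.002,0.023,1.0,-0.057,-0.039,0.003,0.023,1.0,-0.06,-0.034,0.002,0.023,1.0,0,0,0,0,1,0,0,0,0,1]'; python3 st.py;  python3 plan.py 536.1 -220.2 70 1.984 2 1; python3 - <<'E'
from h import *
im=env.read_camera("scene"); cv2.imwrite("pics/scene4.png",im[:,:,::-1])
overlay("scene",im,NE,547.6,-246.5,.413,(200,340,200,360),4,"pics/k.png",False)
E
```

```text
t: 23.15
eef_pos: [534.9, -219.6, 122.2]
tcp_rot: [-3.14, -0.002, 1.987]
ft_force: [-0.2, 0.2, -4.8]
opening: 0.357
F [-0.2  0.2 -4.8] M [-0.017 -0.114 -0.005] yaw 1.987 q [-0.504  0.535  1.771  0.     0.838 -0.921] op 0.357
from [ 534.9 -219.6  122.2] 1.987 turn/row deg 0.2
[-0.001,0.001,0.065,0.001,1.0,-0.002,0.001,0.065,0.001,1.0]
end [ 536.  -220.4   70.2] 1.981
```

View pics/k.png

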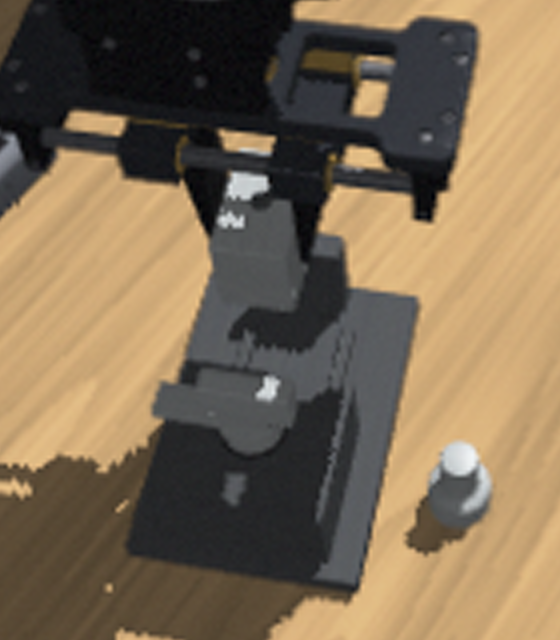

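```bash
python3 -m pendant '[-0.001,0.001,0.05,0,1,-0.001,0.001,0.03,0,1,0,0,0,0,1]'; python3 st.py; python3 -m pendant '[0,0,0.025,0,1,0,0,0.025,0,1,0,0,0,0,1]'; python3 st.py
```

```text
t: 23.58
eef_pos: [536.2, -220.0, 90.6]
tcp_rot: [-3.14, -0.001, 1.988]
ft_force: [-0.3, -0.6, -5.2]
opening: 0.353
F [-0.3 -0.6 -5.2] M [-0.018 -0.143  0.   ] yaw 1.988 q [-0.503  0.58   1.793 -0.     0.771 -0.92 ] op 0.353
t: 23.95
eef_pos: [536.2, -220.5, 70.6]
tcp_rot: [-3.141, -0.001, 1.987]
ft_force: [0.3, 0.1, -4.9]
opening: 0.356
F [ 0.3  0.1 -4.9] M [ 0.016 -0.094  0.002] yaw 1.987 q [-0.504  0.608  1.806 -0.     0.728 -0.92 ] op 0.356
```

```bash
python3 -m pendant '[0,0,0.025,0,1,0,0,0.025,0,1,0,0,0.025,0,1,0,0,0.015,0,1,0,0,0,0,1]'; python3 st.py; python3 -m pendant '[0,0,0.005,0,1,0,0,0.003,0,1,0,0,0,0,1]'; python3 st.py
```

```text
t: 24.58
eef_pos: [536.3, -220.6, 34.9]
tcp_rot: [-3.141, -0.001, 1.987]
ft_force: [0.2, -0.5, -5.0]
opening: 0.353
F [ 0.2 -0.5 -5. ] M [-0.003 -0.133 -0.015] yaw 1.987 q [-0.504  0.662  1.826 -0.     0.654 -0.92 ] op 0.353
t: 24.95
eef_pos: [536.5, -220.7, 32.3]
tcp_rot: [3.142, 0.0, 1.987]
ft_force: [1.0, 0.3, -4.3]
opening: 0.356
F [ 1.   0.3 -4.3] M [-0.023 -0.13  -0.009] yaw 1.987 q [-0.504  0.666  1.827 -0.     0.648 -0.92 ] op 0.356
```

```bash
python3 -m pendant '[0,0,0.003,0,1,0,0,0,0,1]'; python3 st.py; python3 -m pendant '[0,0,0.003,0,1,0,0,0,0,1]'; python3 st.py
```

```text
t: 25.2
eef_pos: [536.5, -220.7, 31.0]
tcp_rot: [-3.142, 0.0, 1.987]
ft_force: [0.4, 0.5, -5.5]
opening: 0.357
F [ 0.4  0.5 -5.5] M [-0.002 -0.152 -0.018] yaw 1.987 q [-0.504  0.669  1.828 -0.     0.645 -0.92 ] op 0.357
t: 25.45
eef_pos: [536.6, -220.8, 30.2]
tcp_rot: [3.141, 0.0, 1.987]
ft_force: [-1.8, 1.4, 2.8]
opening: 0.355
F [-1.8  1.4  2.8] M [0.14  0.217 0.016] yaw 1.987 q [-0.504  0.67   1.828 -0.     0.643 -0.92 ] op 0.355
```

```bash
python3 -m pendant '[0,0,-0.001,0,-1,0,0,0,0,-1,0,0,0,0,-1,0,0,0,0,-1,0,0,-0.05,0,-1,0,0,-0.12,0,-1,0,0,-0.1,0,-1,0,0,0,0,-1]'; python3 st.py; python3 plan.py 559.3 -273.1 140 0.413 9 0.2;  python3 - <<'E'
from h import *
im=env.read_camera("scene"); cv2.imwrite("pics/scene5.png",im[:,:,::-1])
overlay("scene",im,NE,547.6,-246.5,.413,(200,340,200,360),4,"pics/l.png",False)
E
```

```text
t: 26.45
eef_pos: [537.6, -221.2, 141.1]
tcp_rot: [3.138, 0.004, 1.987]
ft_force: [0.3, 0.8, 0.3]
opening: 0.997
F [0.3 0.8 0.3] M [ 0.02  -0.152  0.003] yaw 1.987 q [-0.504  0.512  1.751 -0.     0.873 -0.92 ] op 0.997
from [ 537.6 -221.2  141.1] 1.987 turn/row deg 10.1
[-0.016,-0.0,0.0,0.056,0.2,-0.015,0.002,0.0,0.056,0.2,-0.015,0.005,0.0,0.056,0.2,-0.014,0.008,0.001,0.056,0.2,-0.012,0.01,0.0,0.056,0.2,-0.01,0.012,0.001,0.056,0.2,-0.008,0.013,0.0,0.056,0.2,-0.006,0.014,0.001,0.056,0.2,-0.002,0.016,0.0,0.056,0.2]
end [ 559.5 -273.2  140.1] 0.403
```

View pics/l.png

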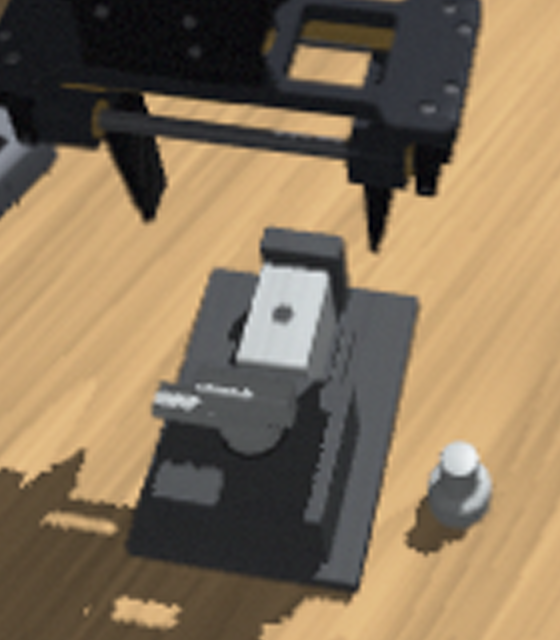

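```bash
python3 -m pendant '[-0.016,-0.0,0.0,0.056,0.2,-0.015,0.002,0.0,0.056,0.2,-0.015,0.005,0.0,0.056,0.2,-0.014,0.008,0.001,0.056,0.2,-0.012,0.01,0.0,0.056,0.2,-0.01,0.012,0.001,0.056,0.2,-0.008,0.013,0.0,0.056,0.2,-0.006,0.014,0.001,0.056,0.2,-0.002,0.016,0.0,0.054,0.2,0,0,0,0,0.2]'; python3 st.py; python3 plan.py 559.3 -273.1 78 0.413 3 0.2;  python3 - <<'E'
from h import *
im=env.read_camera("scene"); cv2.imwrite("pics/scene6.png",im[:,:,::-1])
overlay("scene",im,NE,547.6,-246.5,.413,(200,340,200,360),4,"pics/m.png",False)
E
```

```text
t: 27.75
eef_pos: [558.0, -272.6, 135.5]
tcp_rot: [-3.14, 0.001, 0.41]
ft_force: [0.7, 0.1, 0.1]
opening: 0.398
F [0.7 0.1 0.1] M [ 0.014 -0.011  0.021] yaw 0.41 q [-0.561  0.571  1.65  -0.     0.923  0.6  ] op 0.398
from [ 558.  -272.6  135.5] 0.41 turn/row deg -0.0
[0.001,0.001,0.048,-0.0,0.2,0.001,0.001,0.048,-0.0,0.2,0.001,0.001,0.048,-0.0,0.2]
end [ 559.5 -273.2   77.9] 0.41
```

View pics/m.png

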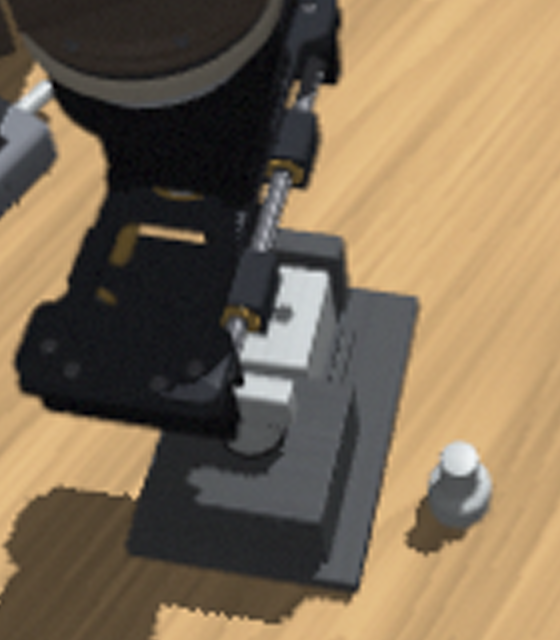

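```bash
python3 -m pendant '[0.001,0.001,0.048,0,0.2,0,0,0.048,0,0.2,0,0,0.048,0,0.2,0,0,0,0,0.2]'; python3 st.py; python3 -m pendant '[0,0,0.004,0,1,0,0,0,0,1,0,0,0,0,1,0,0,0,0,1,0,0,0,0,1]'; python3 st.py
```

```text
t: 28.3
eef_pos: [558.1, -272.1, 77.9]
tcp_rot: [-3.139, 0.002, 0.413]
ft_force: [0.3, -0.3, 0.7]
opening: 0.399
F [ 0.3 -0.3  0.7] M [ 0.013 -0.038  0.005] yaw 0.413 q [-0.56   0.644  1.694 -0.     0.807  0.598] op 0.399
t: 28.92
eef_pos: [559.5, -273.5, 78.4]
tcp_rot: [3.14, -0.001, 0.41]
ft_force: [1.7, -5.6, 1.5]
opening: 0.125
F [ 1.7 -5.6  1.5] M [-1.03  -0.293 -0.005] yaw 0.41 q [-5.610e-01  6.440e-01  1.692e+00 -1.000e-03  8.030e-01  6.010e-01] op 0.125
```

```bash
python3 -m pendant '[0,0,0.008,0,1,0,0,0,0,1]'; python3 st.py; python3 -m pendant '[0,0,0.007,0,1,0,0,0,0,1]'; python3 st.py
```

```text
t: 29.18
eef_pos: [559.5, -273.5, 75.1]
tcp_rot: [3.14, -0.001, 0.41]
ft_force: [0.3, -5.3, 5.0]
opening: 0.123
F [ 0.3 -5.3  5. ] M [-1.079 -0.182 -0.046] yaw 0.41 q [-5.610e-01  6.480e-01  1.695e+00 -1.000e-03  7.970e-01  6.010e-01] op 0.123
t: 29.42
eef_pos: [559.6, -273.6, 72.6]
tcp_rot: [3.139, -0.001, 0.41]
ft_force: [1.1, -4.5, 7.4]
opening: 0.123
F [ 1.1 -4.5  7.4] M [-1.014 -0.108  0.011] yaw 0.41 q [-5.610e-01  6.510e-01  1.696e+00 -1.000e-03  7.910e-01  6.010e-01] op 0.123
```

```bash
python3 -m pendant '[0,0,0.003,0,1,0,0,0,0,1]'; python3 st.py; python3 -m pendant '[0,0,0.003,0,1,0,0,0,0,1]'; python3 st.py
```

```text
t: 29.68
eef_pos: [559.6, -273.5, 71.6]
tcp_rot: [3.139, -0.001, 0.41]
ft_force: [-0.1, -5.0, 9.0]
opening: 0.123
F [-0.1 -5.   9. ] M [-1.011  0.014  0.057] yaw 0.41 q [-5.610e-01  6.530e-01  1.697e+00 -1.000e-03  7.890e-01  6.010e-01] op 0.123
t: 29.92
eef_pos: [559.7, -273.7, 71.3]
tcp_rot: [3.138, -0.002, 0.41]
ft_force: [-1.5, -4.2, 15.8]
opening: 0.126
F [-1.5 -4.2 15.8] M [-0.903  0.39   0.006] yaw 0.41 q [-5.610e-01  6.530e-01  1.697e+00 -1.000e-03  7.880e-01  6.010e-01] op 0.126
```

```bash
python3 -m pendant '[0,0,0,0.03,1,0,0,0,0.05,1,0,0,0,0.05,1,0,0,0,0,1]'; python3 st.py; python3 -m pendant '[0,0,0,0.05,1,0,0,0,0.05,1,0,0,0,0.05,1,0,0,0,0.05,1,0,0,0,0.05,1,0,0,0,0.05,1,0,0,0,0.04,1,0,0,0,0,1]'; python3 st.py
```

```text
t: 30.42
eef_pos: [559.8, -273.5, 71.3]
tcp_rot: [3.14, -0.003, -0.001]
ft_force: [-0.6, -3.0, 16.0]
opening: 0.124
F [-0.6 -3.  16. ] M [-0.634  0.32  -0.039] yaw -0.001 q [-0.56   0.653  1.697 -0.     0.788  1.012] op 0.124
t: 31.42
eef_pos: [560.1, -273.1, 71.3]
tcp_rot: [-3.139, -0.003, -1.069]
ft_force: [1.5, -1.2, 15.4]
opening: 0.126
F [ 1.5 -1.2 15.4] M [ 0.054 -0.172 -0.028] yaw -1.069 q [-5.600e-01  6.530e-01  1.697e+00  1.000e-03  7.880e-01  2.079e+00] op 0.126
```

```bash
python3 -m pendant '[0,0,0,0.02,1,0,0,0,0.008,1,0,0,0,0,1]'; python3 st.py; python3 -m pendant '[0,0,0,0.006,1,0,0,0,0,1]'; python3 st.py
```

```text
t: 31.8
eef_pos: [560.1, -273.1, 71.3]
tcp_rot: [-3.139, -0.003, -1.155]
ft_force: [0.6, -1.2, 16.0]
opening: 0.127
F [ 0.6 -1.2 16. ] M [ 0.062 -0.247 -0.026] yaw -1.155 q [-5.600e-01  6.530e-01  1.697e+00  1.000e-03  7.880e-01  2.166e+00] op 0.127
t: 32.05
eef_pos: [560.1, -273.1, 71.3]
tcp_rot: [-3.139, -0.003, -1.174]
ft_force: [2.0, -0.3, 16.2]
opening: 0.124
F [ 2.  -0.3 16.2] M [ 0.084 -0.332  0.166] yaw -1.174 q [-5.600e-01  6.530e-01  1.697e+00  1.000e-03  7.880e-01  2.184e+00] op 0.124
```

```bash
python3 -m pendant '[0,0,-0.003,0,0.2,0,0,0,0,-0.2,0,0,0,0,-0.2,0,0,0,0,-0.2,0,0,-0.05,0,-0.2,0,0,-0.1,0,-0.2,0,0,-0.12,0,-0.2,0,0,0,0,-0.2]'; python3 st.py; python3 plan.py 480 -120 210 -1.174 4 -0.2
```

```text
t: 33.05
eef_pos: [560.1, -273.5, 182.1]
tcp_rot: [-3.138, -0.005, -1.174]
ft_force: [0.5, -0.1, 0.2]
opening: 0.597
F [ 0.5 -0.1  0.2] M [ 0.148  0.039 -0.03 ] yaw -1.174 q [-0.56   0.519  1.605 -0.     1.012  2.184] op 0.597
from [ 560.1 -273.5  182.1] -1.174 turn/row deg 0.0
[-0.108,0.009,-0.018,0.0,-0.2,-0.108,0.009,-0.018,0.0,-0.2,-0.107,0.009,-0.018,0.0,-0.2,-0.108,0.009,-0.018,0.0,-0.2]
end [ 480. -120.  210.] -1.174
```

```bash
python3 -m pendant '[-0.108,0.009,-0.018,0.0,-0.2,-0.108,0.009,-0.018,0.0,-0.2,-0.107,0.009,-0.018,0.0,-0.2,-0.108,0.009,-0.018,0.0,-0.2,0,0,0,0,-0.2]'; python3 - <<'E'
from h import *
for n in("top","scene"): cv2.imwrite(f"pics/{n}7.png",env.read_camera(n)[:,:,::-1])
a=cv2.resize(cv2.imread("pics/top7.png")[150:250,370:480],None,fx=4,fy=4);b=cv2.resize(cv2.imread("pics/scene7.png")[245:345,225:310],None,fx=4,fy=4)
cv2.imwrite("pics/n.png",np.hstack([a,b]))
for n in("top","scene"): print([(round(d["confidence"],2),[round(float(v)) for v in d["xyz"]]) for d in env.landmark_of("stud_grip",n)],[(round(d["confidence"],2),[round(float(v)) for v in d["xyz"]]) for d in env.landmark_of("block",n)])
E
```

```text
t: 33.67
eef_pos: [477.7, -117.4, 207.3]
tcp_rot: [3.141, 0.001, -1.172]
ft_force: [-0.6, -0.9, 0.4]
opening: 0.605
[(0.57, [559, -272, 81]), (0.51, [355, 40, 84])] []
[(0.8, [562, -274, 81]), (0.64, [356, 40, 84])] [(0.74, [541, -225, 14])]
```

View pics/n.png

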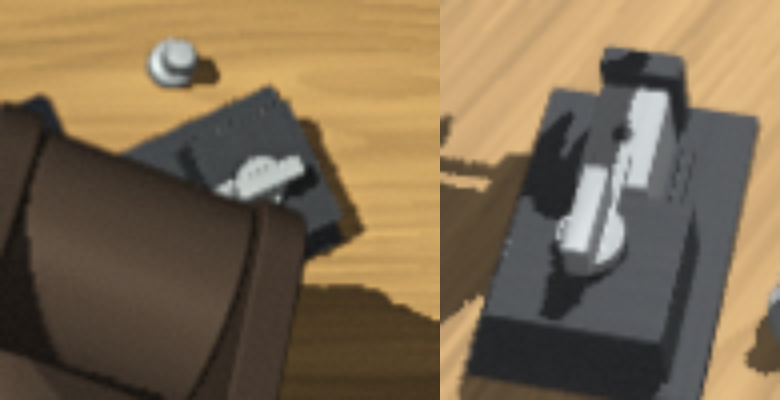

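View pics/scene7.png

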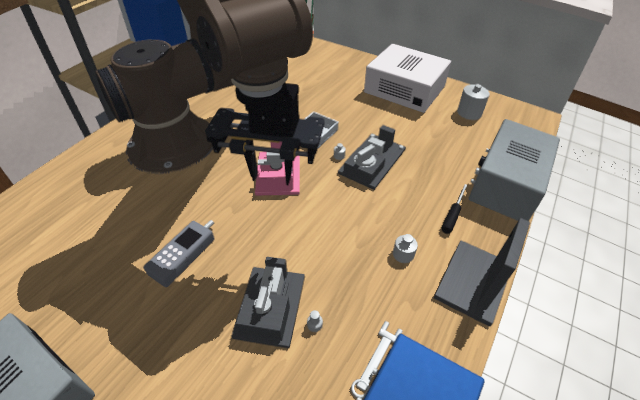

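```bash
python3 -c "
from cell import env
print(env.job_done(), env.state()['t'])"
```

```text
the job is handed in; nothing more can be done
the job is handed in; nothing more can be done
```

The job is handed in, finished at about 34 s of the 72 s allowed. The block sits flat in the measuring nest with the stud's arm turned over it.

- **Knob:** Clockwise was blocked after about 0.1 rad, and I pushed no further than about 0.6 N m. Counter-clockwise turned freely, so I took it to its stop at about 1.3 rad. The stop showed as a moment of 0.5–0.65 N m.
- **Block:** I gripped it by its narrow faces (54 mm measured) and stood it upright on the bare bench. I then regripped it by its wide faces (34 mm measured) and lowered it into the pocket. It met the floor at the height expected and touched nothing on the way down.
- **Stud:** I pressed it down about 7 mm until the force jumped to about 16 N. I then turned it clockwise to its stop at about 1.58 rad and let go.

**Last checks:** The final scene picture shows the arm lying over the block. The network puts the stud's grip point at about 81 mm, against 82–87 mm at the start, so the stud is not fully back up. That fits the cam being caught, but the network is only good to about 4 mm and I did not test the catch by force. In that picture the bystanders and the pink look-alike are where they were, and the gripper is clear of everything.

**Disagreements:** The two cameras put the nest 3–4 mm apart. I used the top camera's position, because its clamp position agreed with where the gripper met the block. In the last top picture the arm hides the block, so the network found it only in the scene picture.

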